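# Pin the gate hinge in its jig

### The arm

A 6-joint arm with a two-finger parallel gripper is mounted at the origin on a cart in front of the work surface, level with it; the furniture and walls round the work are solid. World frame = base frame: x ahead of the robot, y to its left, z up, the work surface at z = 0. Lengths are in m, angles in degrees, forces in N, time in s.
With the tool pointing down it reaches from about 0.3 to 0.75 m from the base axis. Payload 8.5 kg.
Tool frame: the origin (TCP) lies between the finger pads; the fingertips stand 11 mm ahead of it and the grasp point (between the pads) lies 8 mm behind it; z points along the fingers, y is the line along which they close (so a half turn about z gives the same grasp; the last joint's range is limited). The gripper opens to 88 mm and grips with 3 to 60 N. Pads are 18 mm wide; open, the fingers measure 123 mm over their backs; the gripper's body (75 mm by 187 mm) begins 45 mm behind the grasp point.
Start: joints at [-89.112, 21.807, 74.336, -0, 83.858, -12.336], TCP at [0.126, -0.535, 0.25] pointing down, gripper open.
Joint ranges: [-178.18, 178.18], [-50.72, 133.34], [12.68, 142.11], [-81.47, 261.47], [9.98, 163.14], [-165.26, 165.26]. Speed limits (degrees/s): [136.94, 136.94, 180, 180, 180, 180].

### API

Orientations are given as a 3x3 rotation matrix whose columns are the frame's x, y, z axes.
In Python, from rig import state, cams, ctrl gives the robot as it stands.
- The arm moves only by the tool servo_tool, never from a script. Its argument "motion" is a list of rows, each a list of 6 numbers: the shift along the tool's x, y, z in cm, then the turn, a rotation vector about the tool's x, y, z in degrees. In form: [[tx, ty, tz, wx, wy, wz], ...]. A call has exactly 5 rows; each row is the pose to reach, as a shift and turn from the pose commanded when the call began, along the tool's axes at that moment; what a row does not reach only later rows make up. A row lasts 1/12 s, in which the tool goes at most 41.7 mm and 7.16 degrees, less where a joint would pass 70% of its speed; a pose out of reach is approached as far as the arm can. A call with a gripper value outside its range is refused whole. "fingers" is the closure in counts, from 0 (fully open) to 255 (shut), set as the call begins (left out, the last holds). The fingers move at their own pace and stop on an object; "force" is the grip in N (left out, the last holds). Time passes only in rows, so rows that repeat a pose let the fingers close, or fill a call up. It gives the time, the measured TCP pose, the force, the opening and the grip force at its end, in the units of the state.
- state(): the state, without advancing time (a new reading comes with each control period).
- cams.read_camera(name): name is "scene" or "top" or "wrist"; returns (picture, depth): 480x640x3 uint8, red, green, blue; 480x640 float32, m along the optical axis (not along the pixel's ray), 0 where there is no reading.
- cams.calibration(name): a dict with "fx", "fy", "cx", "cy" (pixels), "view" (4x4, takes a point from world to camera coordinates); the wrist camera has in their place "mount" (4x4, takes a point from camera to tool coordinates, whose origin is the TCP and whose axes are the flange's). Camera axes: x right, y up, looking along -z (the intrinsics and any distortion apply to the point x, -y, -z); pixel columns grow to the right and rows downward; lengths in m; the calibration is good to about 2 mm. A picture is of the moment at which its call begins: read the wrist's pose just before it. calibration takes no time and is no camera call.
- ctrl.finish_job(): hands the job in; it is judged then, once.
The state is a dict: "clock": time; "qpos": joint angles; "qd": joint speeds; "effort": joint torques, N m; "ee_pos": TCP position; "orientation": TCP orientation; "wrist_force": force on the tool from outside, world axes, zero at the start; "ft_torque": the same for the moment, N m; "opening": opening from 0.0 (shut) to 1.0 (fully open); "finger_force": force on a finger pad.
Only numpy, scipy, OpenCV 4.12 (cv2) and the standard library are available. Lean on these libraries where they do the work, as an engineer would, in place of code of your own. Each camera call takes 0.05 s, during which the arm holds its last target. There are 200 camera calls.

### The job

Put the gate hinge together in its jig: push the sliding hinge leaf fully home so that its knuckle lines up between the other two, then lay the thinner rod from the rack in the V trough and let go of it. Then slide the rod through all three knuckles until it meets the end stop, flip the keeper down behind its tail, and leave the thick rod and the other things on the bench where they are.

Things in the scene. Friction and masses are not known exactly. Their poses are not given: they have to be found in the camera images.
- jig: hinge jig: plywood base 205 x 220 x 10 mm, fixed; origin under the base, 46.5 mm before bore along y and 48 mm below it. Same axes as bore. The fixed leaf is flat at axis height (top 3 mm above the axis), x = 15 to 63 mm, y = 10 to 83 mm from this origin; the sliding leaf lies opposite, at -x
- bore (a point): centre of the hinge bore, 48 mm above the bench. y runs along the hinge axis from trough to end stop, z is up, x points from sliding to fixed leaf. Three steel knuckles (25 mm outside, bore 15 mm, each 23 mm long) stand in a row, y = -36.5 to +36.5 mm; the middle one is on the sliding leaf. Fully home, the 100 mm rod has its centre 0.5 mm past this point, its tail at y = -49.5 mm
- end_stop (a point): middle of the stop: where the rod's nose touches the upright steel plate on the hinge axis, 50.5 mm beyond bore; the plate is 30 mm wide, 7 mm thick, its top 12 mm above the axis
- trough (a point): where the rod's centre should first lie (up to 10 mm forward or 20 mm back is fine): on the hinge axis, 92.5 mm before bore, same axes. The aluminium 90 degree V carries a 12 mm rod just on the axis; its edges end 2.8 mm below the axis. Two lengths, y = -54 to -20 and +20 to +53 mm; the gap between is for the fingers, open down to the base 38 mm below the axis
- slide (a joint): how far the sliding leaf stands out from home, m: 0 = fully home against its stop, up to 0.05. It moves along x of bore (home is towards +x), stays where it is left, and takes about 3 N to push
- tab (a point): middle of the back face of the upright steel tab on the sliding leaf, the face to push (it looks to -x of bore); the tab is 50 mm wide along y, 26 mm high (13 mm above and below this point), 8 mm thick. This point is 62 mm above the bench. With the slide home it lies at x = -58, y = 0 mm from bore
- keeper (a joint): angle of the keeper, rad: 0 = down across the trough, behind the tail of a rod that is fully home; about 2.0 = thrown open, leaning back past upright. Gravity holds it open, and it drops down by itself once it is pushed over past upright (1.57), in about a second
- keeper_tip (a point): tip of the steel keeper, a bar 8 x 8 mm and 47 mm from its pivot to this tip. The pivot runs along y of bore and lies at x = +34, y = -56.5 (the middle of the bar), z = +2 mm from bore. Open, the tip points up and away to +x; closed, the bar lies level towards -x, over the trough, from y = -60.5 to -52.5 mm
- rod_mid (a point): centre of the thinner steel rod, the one to use: 12 mm across, 100 mm long, round ends, 90 g, both ends alike; its y axis is its length (it may be rolled about it). At the start it lies level in the rack, this point 38 mm above the bench
- rod: the same thinner rod; origin at its centre
- thick_rod_mid (a point): centre of the thicker steel rod, to be left: 20 mm across, 100 mm long, round ends, y its length; it does not fit the bore. It lies in the rack, 44 mm above the bench, beside the thinner one and parallel to it, 70 mm away
- rack: fixed plywood rack 125 mm (x) x 85 mm (y) x 10 mm with wooden V rests at both ends of each rod; origin at the centre of its underside; the rods lie along its y at x = -35 and x = +35 mm, either way round. The rests are 10 mm wide, 35 mm to either side of the middle; between them the rods are free, over the 10 mm board
- masking_roll: pale masking tape roll lying flat, 96 mm across, 25 mm high; a bystander
- orange_tape: small dark tape roll lying flat, 53 mm across, 19 mm high; a bystander
- pliers: red-handled pliers lying flat, 176 mm long; a bystander
- bit_dish: small round dish of driver bits, 60 mm across, 18 mm high; a bystander

How it is judged:
By the outcome, as a careful person would: the job done as asked, in the order asked, and still so for the second after the job is handed in, with the robot touching nothing.
It also fails if it takes over 64 s, if anything falls off the work surface, if the arm or the gripper's body presses on something with over 40 N, if the wrist force passes 120 N, or if a joint passes its speed limit or range.

## Working session

There is one attempt and no reset: what is moved stays moved. The work goes in short steps, Python scripts to look and compute and a tool call to move; the robot and the scene stay as the last step left them, time stands still between calls to the robot, and variables do not carry over. Pictures are saved under pics/ and viewed, at most 13 in all, crops included, and the job is handed in when it is done.

Besides the shell and the picture viewer there is one more tool, called after "Call:" by a JSON object that holds its "method" and its "body", one argument or row to a line. servo_tool: Moves the arm, as the interface text tells. Its arguments: {"type":"object","properties":{"motion":{"type":"array","items":{"type":"array","items":{"type":"number"}}},"fingers":{"type":"number"},"force":{"type":"number"}},"required":["motion"]}

```bash
ls; mkdir -p pics; python3 - <<'E'
from rig import state,cams
import cv2,numpy as np
print(state())
for n in ("top","scene"):
    p,d=cams.read_camera(n); cv2.imwrite(f"pics/{n}0.png",p[:,:,::-1]); np.save(f"pics/{n}0.npy",d)
    print(n,cams.calibration(n))
print(cams.calibration("wrist"))
E
```

```text
pics
{'clock': 0.0, 'qpos': array([-8.91129419e+01,  2.18410146e+01,  7.43852570e+01,  5.04840788e-04,
        8.38585548e+01, -1.23341064e+01]), 'qd': array([ 0.04579015,  0.03168524, -0.07190936,  0.0175839 , -0.05870962,
       -0.02068835]), 'effort': array([-6.37508510e-04, -4.37928665e+01, -2.24560350e+01,  7.12821004e-02,
        3.51949374e-02, -1.11315167e-04]), 'ee_pos': array([ 0.12580194, -0.53514105,  0.24913457]), 'orientation': array([[ 9.73494705e-01,  2.28709551e-01, -1.41608136e-05],
       [ 2.28709321e-01, -9.73493634e-01,  1.48045937e-03],
       [ 3.24809736e-04, -1.44445807e-03, -9.99998904e-01]]), 'wrist_force': array([ 0.24372859, -0.05679434, -0.27904858]), 'ft_torque': array([-0.050518  ,  0.00902665, -0.00177785]), 'finger_force': 0.0, 'opening': 0.9979272440924383}
top {'fx': 516.1240577617131, 'fy': 516.1240577617131, 'cx': 321.3702717293411, 'cy': 253.9211817544111, 'view': array([[-6.94172951e-02, -9.97587656e-01, -3.28038363e-04,
         1.16112493e-02],
       [ 9.69664709e-01, -6.75515214e-02,  2.34919443e-01,
        -5.79750542e-01],
       [-2.3
[... 276 characters left out ...]
array([[-0.61995752, -0.78441885,  0.01843192,  0.34068885],
       [ 0.57574732, -0.43882538,  0.68988935, -0.38569041],
       [-0.53307381,  0.43831422,  0.72368015, -1.07538272],
       [ 0.        ,  0.        ,  0.        ,  1.        ]])}
{'fx': 379.10943846711206, 'fy': 379.10943846711206, 'cx': 322.7452053132973, 'cy': 240.39873757080355, 'mount': array([[-8.28305389e-04,  9.59752989e-01,  2.80844288e-01,
         7.23602072e-02],
       [ 9.99998525e-01,  3.72480814e-04,  1.67642574e-03,
         9.56484643e-04],
       [ 1.50434550e-03,  2.80845263e-01, -9.59751882e-01,
        -1.34896440e-01],
       [ 0.00000000e+00,  0.00000000e+00,  0.00000000e+00,
         1.00000000e+00]])}
```

View pics/top0.png

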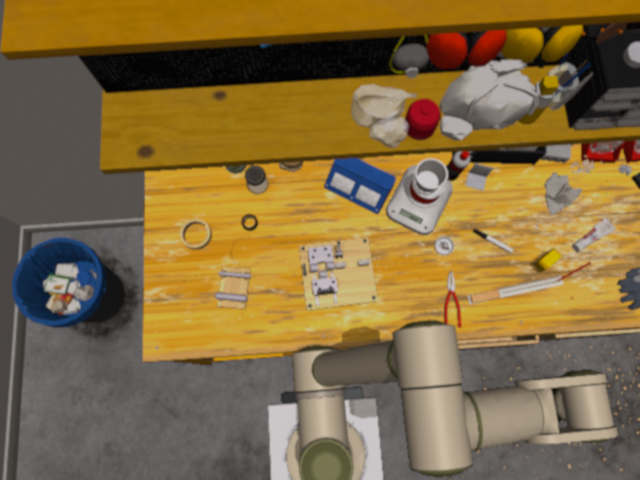

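View pics/scene0.png

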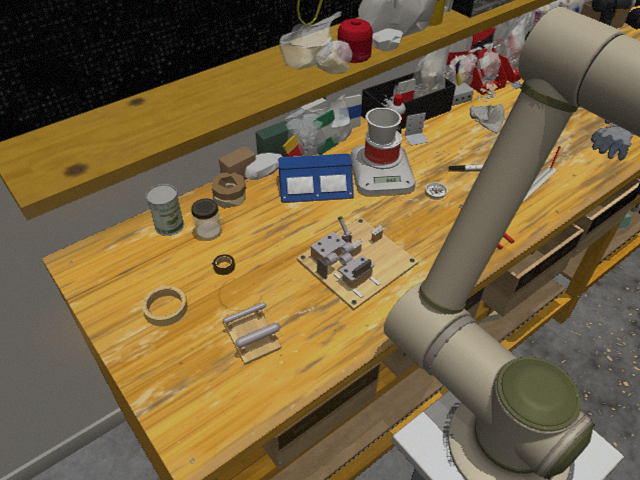

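Top: the jig is around px (337,272) and the rack around (233,288). The scene view suggests the far rod is the thin one. Next I zoom in.

```bash
cat > h.py <<'E'
import numpy as np,cv2
from rig import state,cams
def ray(name,u,v,T=None):
    c=cams.calibration(name)
    M=np.linalg.inv(c["view"]) if "view" in c else T@c["mount"]
    d=np.array([(u-c["cx"])/c["fx"],-(v-c["cy"])/c["fy"],-1.])
    return M[:3,3],M[:3,:3]@d
def onz(name,u,v,z,T=None):
    o,d=ray(name,u,v,T); return o+d*(z-o[2])/d[2]
def tool():
    s=state();T=np.eye(4);T[:3,:3]=s["orientation"];T[:3,3]=s["ee_pos"];return T
def proj(name,p,T=None):
    c=cams.calibration(name)
    V=c["view"] if "view" in c else np.linalg.inv(T@c["mount"])
    q=V[:3,:3]@np.asarray(p)+V[:3,3]
    return c["cx"]+c["fx"]*q[0]/-q[2], c["cy"]-c["fy"]*q[1]/-q[2]
E
python3 - <<'E'
from h import *
t=cv2.imread("pics/top0.png")[225:315,205:385]; s=cv2.imread("pics/scene0.png")[205:365,215:425]
a=cv2.resize(t,(800,400),interpolation=cv2.INTER_CUBIC)
cv2.imwrite("pics/tz.png",a)
cv2.imwrite("pics/sz.png",cv2.resize(s,(787,600),interpolation=cv2.INTER_CUBIC))
for u,v in [(233,288),(337,272),(233,274),(232,296),(300,242),(368,238),(376,299),(307,308)]:print(u,v,onz("top",u,v,.01))
E
```

```text
233 288 [0.50469451 0.24903527 0.01      ]
337 272 [ 0.5325319  -0.07397447  0.01      ]
233 274 [0.548608   0.24774956 0.01      ]
232 296 [0.48006756 0.2528204  0.01      ]
300 242 [0.63651935 0.03467056 0.01      ]
368 238 [ 0.63464498 -0.17970294  0.01      ]
376 299 [ 0.44018184 -0.1865974   0.01      ]
307 308 [0.42726646 0.02581317 0.01      ]
```

View pics/tz.png

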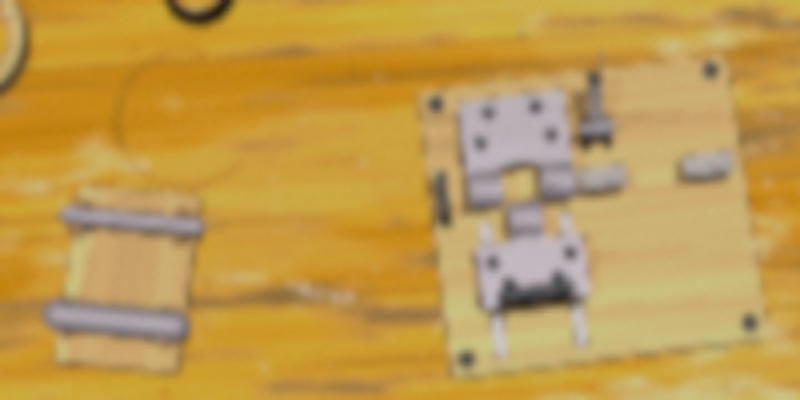

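View pics/sz.png

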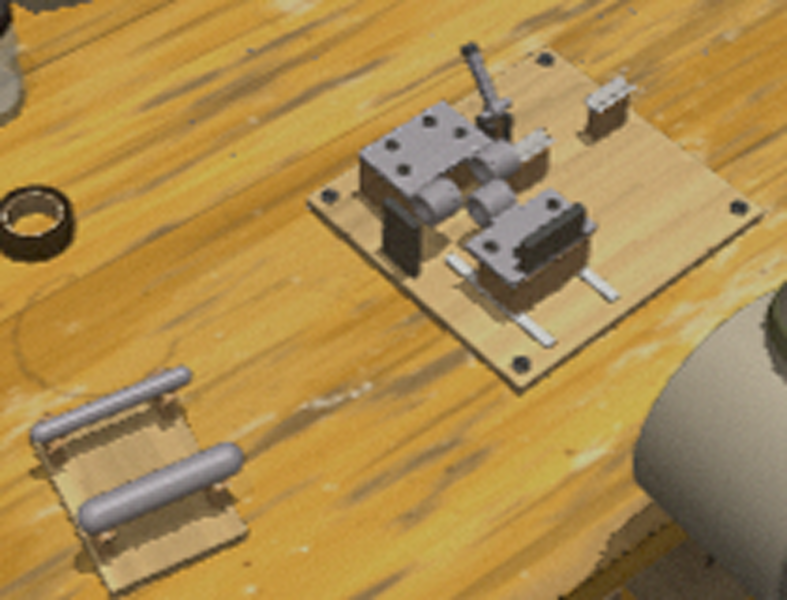

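Zoom: the jig's bolts are at crop px (435,104), (711,70), (749,322) and (467,358). The end stop is on the left, at (443,200), and the trough is on the right, so bore axes ≈ world axes. The thin rod runs (68,213)–(200,228) and is the far one. Next I measure.

```bash
python3 - <<'E'
from h import *
f=lambda u,v:(u/4.444+205-.4,v/4.444+225-.4)
c=[(435,104),(711,70),(749,322),(467,358)]
P=np.array([onz("top",*f(*q),.01) for q in c]);print(P,P.mean(0))
e=[P[0]-P[1],P[3]-P[2]];print("y-axis ang",[np.degrees(np.arctan2(q[1],q[0])) for q in e],[np.linalg.norm(q) for q in e])
e=[P[0]-P[3],P[1]-P[2]];print("x-axis ang",[np.degrees(np.arctan2(q[1],q[0])) for q in e],[np.linalg.norm(q) for q in e])
for z,a,b in [(.038,(66,213),(202,229)),(.044,(47,314),(187,327))]:
    A,B=[onz("top",*f(*q),z) for q in (a,b)];print("rod",A,B,(A+B)/2,np.linalg.norm(A-B),np.degrees(np.arctan2(*(A-B)[1::-1])))
g=lambda u,v:(u/3.748+215-.4,v/3.75+205-.4)
S=[(330,195),(545,60),(739,208),(520,365)]
Q=np.array([onz("scene",*g(*q),.01) for q in S]);print(Q,Q.mean(0))
for z,a,b in [(.038,(34,436),(190,375)),(.044,(82,518),(243,458))]:
    A,B=[onz("scene",*g(*q),z) for q in (a,b)];print("rod",A,B,(A+B)/2,np.linalg.norm(A-B),np.degrees(np.arctan2(*(A-B)[1::-1])))
E
```

```text
[[ 0.61655015  0.02806402  0.01      ]
 [ 0.62775375 -0.16831274  0.01      ]
 [ 0.44676126 -0.17842839  0.01      ]
 [ 0.43538331  0.01708909  0.01      ]] [ 0.53161212 -0.07539701  0.01      ]
y-axis ang [np.float64(93.26527450163809), np.float64(93.3305173368883)] [np.float64(0.19669609421951528), np.float64(0.1958482720745093)]
x-axis ang [np.float64(3.4666911086124803), np.float64(3.198927335767932)] [np.float64(0.18149895992289833), np.float64(0.18127494715871512)]
rod [0.55008321 0.28425581 0.038     ] [0.53245785 0.19175931 0.038     ] [0.54127053 0.23800756 0.038     ] 0.09416079880283917 79.2115330719505
rod [0.48008237 0.29753668 0.044     ] [0.46467364 0.20357522 0.044     ] [0.472378   0.25055595 0.044     ] 0.09521650977736848 80.68696430094725
[[ 0.61586353  0.02419075  0.01      ]
 [ 0.62681176 -0.1700131   0.01      ]
 [ 0.44501864 -0.1807322   0.01      ]
 [ 0.43377746  0.01556404  0.01      ]] [ 0.53036785 -0.07774763  0.01      ]
rod [0.54871069 0.28451296 0.038     ] [0.53069672 0.18939355 0.038     ] [0.5397037  0.23695325 0.038     ] 0.09681015148987913 79.27617146916937
rod [0.48102468 0.29403133 0.044     ] [0.4597793  0.20083102 0.044     ] [0.47040199 0.24743117 0.044     ] 0.09559112400189448 77.15862661967753
```

```bash
cat >> h.py <<'E'
from scipy.spatial.transform import Rotation as R
def down(yaw):
    c,s=np.cos(np.radians(yaw)),np.sin(np.radians(yaw))
    return np.array([[c,s,0],[s,-c,0],[0,0,-1]])
def plan(wps,p=None,Rm=None,maxd=.19,maxr=33):
    "wps: (pos,yaw) list; prints one row per call"
    s=state(); p=s["ee_pos"] if p is None else np.array(p); Rm=s["orientation"] if Rm is None else Rm
    for pos,yaw in wps:
        pos=np.array(pos);Rt=down(yaw)
        w=R.from_matrix(Rm.T@Rt).as_rotvec();n=int(max(1,np.ceil(np.linalg.norm(pos-p)/maxd),np.ceil(np.degrees(np.linalg.norm(w))/maxr)))
        p0,R0=p,Rm
        for i in range(1,n+1):
            pn=p0+(pos-p0)*i/n;Rn=R0@R.from_rotvec(w*i/n).as_matrix()
            print(np.round(100*Rm.T@(pn-p),2).tolist(),np.round(np.degrees(R.from_matrix(Rm.T@Rn).as_rotvec()),1).tolist())
            p,Rm=pn,Rn
        print("--",np.round(pos,4))
E
python3 -c "
from h import *
plan([((.535,-.05,.22),93.3)])"
```

```text
[12.73, -9.47, 0.75] [-0.0, -0.0, -20.0]
[15.2, -4.54, 0.74] [-0.0, -0.0, -20.0]
[15.84, 0.94, 0.74] [-0.0, -0.0, -20.0]
[14.56, 6.31, 0.73] [-0.0, -0.0, -20.0]
-- [ 0.535 -0.05   0.22 ]
```

Call:
{"method": "servo_tool", "body": {
  "motion": [
    [12.73,-9.47,0.75,0,0,-20],
    [12.73,-9.47,0.75,0,0,-20],
    [12.73,-9.47,0.75,0,0,-20],
    [12.73,-9.47,0.75,0,0,-20],
    [12.73,-9.47,0.75,0,0,-20]
  ],
  "fingers": 255
}}

```text
clock: 0.52
ee_pos: [0.2307, -0.4097, 0.2421]
orientation: [[0.834, 0.552, 0.001], [0.552, -0.834, 0.002], [0.002, -0.002, -1.0]]
wrist_force: [0.9, -0.5, 0.4]
opening: 0.643
finger_force: 0.0
```

Call:
{"method": "servo_tool", "body": {
  "motion": [
    [15.2,-4.54,0.74,0,0,-20],
    [15.2,-4.54,0.74,0,0,-20],
    [15.2,-4.54,0.74,0,0,-20],
    [15.2,-4.54,0.74,0,0,-20],
    [15.2,-4.54,0.74,0,0,-20]
  ]
}}

```text
clock: 0.93
ee_pos: [0.3325, -0.289, 0.2346]
orientation: [[0.595, 0.804, 0.0], [0.804, -0.595, 0.002], [0.002, -0.001, -1.0]]
wrist_force: [-0.6, -0.5, 0.2]
opening: 0.268
finger_force: 0.0
```

Call:
{"method": "servo_tool", "body": {
  "motion": [
    [15.84,0.94,0.74,0,0,-20],
    [15.84,0.94,0.74,0,0,-20],
    [15.84,0.94,0.74,0,0,-20],
    [15.84,0.94,0.74,0,0,-20],
    [15.84,0.94,0.74,0,0,-20]
  ]
}}

```text
clock: 1.35
ee_pos: [0.4349, -0.1683, 0.227]
orientation: [[0.284, 0.959, 0.0], [0.959, -0.284, 0.001], [0.001, -0.0, -1.0]]
wrist_force: [0.7, -0.1, -0.0]
opening: 0.005
finger_force: 0.0
```

Call:
{"method": "servo_tool", "body": {
  "motion": [
    [14.56,6.31,0.73,0,0,-20],
    [14.56,6.31,0.73,0,0,-20],
    [14.56,6.31,0.73,0,0,-20],
    [14.56,6.31,0.73,0,0,-20],
    [14.56,6.31,0.73,0,0,-20]
  ]
}}

```text
clock: 1.77
ee_pos: [0.5375, -0.0476, 0.2192]
orientation: [[-0.06, 0.998, -0.0], [0.998, 0.06, 0.001], [0.001, 0.0, -1.0]]
wrist_force: [-1.5, 0.1, -0.7]
opening: 0.003
finger_force: 0.0
```

```bash
python3 - <<'E'
from h import *
s=state();print(s["clock"],s["ee_pos"],s["orientation"][:,0],s["qd"],s["qpos"],s["opening"])
T=tool();p,d=cams.read_camera("wrist");np.save("pics/T1.npy",T);np.save("pics/w1d.npy",d);cv2.imwrite("pics/w1.png",p[:,:,::-1])
E
```

```text
1.7667 [ 0.53751653 -0.04759101  0.21923989] [-0.05979008  0.99821044  0.00102679] [-4.93346103 -2.21831142  3.39532998 -1.77224218 -0.53785848 -4.36988339] [-1.76617928e+01  2.21610639e+01  7.90448291e+01  5.70514548e-02
  7.88124882e+01 -2.11006347e+01] 0.0032071948602744693
```

View pics/w1.png

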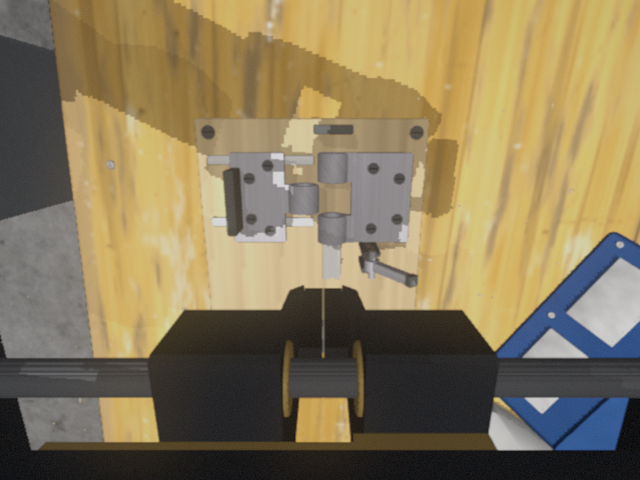

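Wrist view: the stop is at (333,129), the fixed knuckles at (333,167) and (333,228), the fixed leaf spans x 351–412 and y 153–243, the tab is at (232,202) and the keeper is open at right (370–415,265). Next come the edge positions.

```bash
python3 - <<'E'
from h import *
T=np.load("pics/T1.npy");g=cv2.GaussianBlur(cv2.cvtColor(cv2.imread("pics/w1.png"),cv2.COLOR_BGR2GRAY),(3,3),0).astype(float)
def edges(prof,off):
    d=np.gradient(prof);return [(off+i,round(d[i],0)) for i in range(1,len(d)-1) if abs(d[i])>7 and abs(d[i])>=abs(d[i-1]) and abs(d[i])>abs(d[i+1])]
print("knA x",edges(g[160:176,305:425].mean(0),305))
print("knB x",edges(g[222:236,305:425].mean(0),305))
print("leaf y",edges(g[140:255,380:405].mean(1),140))
print("stop x",edges(g[126:133,300:370].mean(0),300)," y",edges(g[115:145,320:345].mean(1),115))
print("tab x",edges(g[185:220,210:250].mean(0),210)," y",edges(g[155:250,228:236].mean(1),155))
print("trough x",edges(g[250:270,310:350].mean(0),310))
print("midkn x",edges(g[190:206,280:330].mean(0),280), "y",edges(g[170:230,295:312].mean(1),170))
for n,u,v in [("bolt",207.5,131.5),("bolt",417,132)]: print(n,onz("wrist",u,v,.012,T))
E
```

```text
knA x [(317, np.float64(-16.0)), (347, np.float64(10.0)), (368, np.float64(-12.0)), (378, np.float64(10.0)), (415, np.float64(10.0)), (418, np.float64(7.0))]
knB x [(317, np.float64(-27.0)), (346, np.float64(9.0)), (366, np.float64(-12.0)), (375, np.float64(11.0)), (401, np.float64(14.0)), (409, np.float64(8.0))]
leaf y [(153, np.float64(9.0)), (224, np.float64(8.0)), (248, np.float64(12.0))]
stop x [(313, np.float64(-29.0)), (353, np.float64(22.0))]  y [(117, np.float64(-9.0)), (124, np.float64(-18.0)), (134, np.float64(16.0))]
tab x [(225, np.float64(-32.0)), (241, np.float64(19.0))]  y [(168, np.float64(-22.0)), (236, np.float64(33.0))]
trough x [(342, np.float64(8.0))]
midkn x [(288, np.float64(-12.0)), (319, np.float64(13.0))] y [(174, np.float64(-8.0)), (182, np.float64(-10.0)), (187, np.float64(7.0)), (214, np.float64(15.0)), (218, np.float64(16.0)), (225, np.float64(-8.0))]
bolt [0.43358281 0.01682821 0.012     ]
bolt [0.61508014 0.02713113 0.012     ]
```

```bash
python3 - <<'E'
from h import *
T=np.load("pics/T1.npy");a=np.radians(3.3);Rj=np.array([[np.cos(a),-np.sin(a)],[np.sin(a),np.cos(a)]])
w=lambda u,v,z:onz("wrist",u,v,z,T)
def b(u,v,z,off): return w(u,v,z)[:2]-Rj@np.array(off)/1000
print("stop",b(333.2,129.5,.06,(0,54)))
print("knA",b(332.2,168,.05,(0,25)),"knB",b(332,228,.05,(0,-25)))
print("leaf y",b(380,153,.051,(40,36.5)),b(380,242,.051,(40,-36.5)))
print("leaf x",b(412,153,.051,(63,36.5)),b(409.5,242,.051,(63,-36.5)))
dz=np.load("pics/w1d.npy"); c=cams.calibration("wrist")
for u,v in [(333,129),(332,168),(332,228),(380,200),(233,200)]:
    o,d=ray("wrist",u,v,T);print((u,v),o+d*dz[v,u])
print("bolt mid + jig centre top")
P=[w(207.5,131.5,.012)[:2],w(417,132,.012)[:2]];print(np.degrees(np.arctan2(*(P[1]-P[0])[::-1])),np.mean(P,0)-Rj@np.array([0,98-46.5])/1000)
print("tab back top ->slide,", [(Rj.T@(w(225.5,202,.075)[:2]-x)).round(4) for x in [b(333.2,129.5,.06,(0,54))]])
print("toolz",T[:3,2])
E
```

```text
stop [ 0.54419466 -0.02917735]
knA [ 0.54394567 -0.02942137] knB [ 0.54413063 -0.02839929]
leaf y [ 0.54112772 -0.02938625] [ 0.54423622 -0.0286201 ]
leaf x [ 0.54309898 -0.02923729] [ 0.54582605 -0.02849287]
(333, 129) [0.54090127 0.02507837 0.06048797]
(332, 168) [ 0.54205731 -0.00355988  0.05989191]
(332, 228) [ 0.54516793 -0.05081892  0.06003828]
(380, 200) [ 0.58272704 -0.02756691  0.05083801]
(233, 200) [ 0.46944663 -0.03010781  0.07414144]
bolt mid + jig centre top
3.248979071053157 [ 0.52729602 -0.02943493]
tab back top ->slide, [array([-0.0802,  0.002 ])]
toolz [-9.23719121e-06  1.02807599e-03 -9.99999471e-01]
```

```bash
cat >> h.py <<'E'
B=np.array([.5440,-.0290]);YAW=93.3
def J(x,y,z):
    a=np.radians(YAW-90);return np.array([B[0]+(x*np.cos(a)-y*np.sin(a))/1000,B[1]+(x*np.sin(a)+y*np.cos(a))/1000,z/1000])
def inj(p):
    a=np.radians(YAW-90);d=(np.array(p)[:2]-B)*1000;return np.array([d[0]*np.cos(a)+d[1]*np.sin(a),-d[0]*np.sin(a)+d[1]*np.cos(a),p[2]*1000])
E
python3 -c "
from h import *
print(inj(state()['ee_pos']))
plan([(J(-115,0,130),93.3),(J(-115,0,66),93.3),(J(-82,0,66),93.3)])"
```

```text
[ -8.98628496 -19.94713144 219.34518607]
[2.01, -10.59, 8.94] [-0.0, -0.0, 0.1]
-- [ 0.4292 -0.0356  0.13  ]
[-0.0, 0.0, 6.4] [-0.0, -0.0, 0.0]
-- [ 0.4292 -0.0356  0.066 ]
[0.0, 3.3, 0.0] [0.0, 0.0, 0.0]
-- [ 0.4621 -0.0337  0.066 ]
```

Call:
{"method": "servo_tool", "body": {
  "motion": [
    [2.05,-10.5,9.0,0,0,0],
    [2.05,-10.5,9.0,0,0,0],
    [2.05,-10.5,9.0,0,0,0],
    [2.05,-10.5,9.0,0,0,0],
    [2.05,-10.5,9.0,0,0,0]
  ]
}}

```text
clock: 2.23
ee_pos: [0.4254, -0.0362, 0.1285]
orientation: [[-0.054, 0.999, -0.006], [0.999, 0.054, 0.002], [0.002, -0.006, -1.0]]
wrist_force: [-0.3, -1.1, 0.9]
opening: 0.008
finger_force: 0.0
```

Call:
{"method": "servo_tool", "body": {
  "motion": [
    [0,0,3.0,0,0,0],
    [0,0,5.5,0,0,0],
    [0,0,6.4,0,0,0],
    [0,0,6.4,0,0,0],
    [0,0,6.4,0,0,0]
  ]
}}

```text
clock: 2.65
ee_pos: [0.4302, -0.037, 0.0667]
orientation: [[-0.055, 0.998, 0.001], [0.998, 0.055, -0.0], [-0.001, 0.001, -1.0]]
wrist_force: [1.0, -0.2, 1.3]
opening: 0.01
finger_force: 0.0
```

Call:
{"method": "servo_tool", "body": {
  "motion": [
    [0,0.8,0,0,0,0],
    [0,1.6,0,0,0,0],
    [0,2.3,0,0,0,0],
    [0,2.8,0,0,0,0],
    [0,3.2,0,0,0,0]
  ]
}}

```text
clock: 3.07
ee_pos: [0.4619, -0.034, 0.0665]
orientation: [[-0.057, 0.998, 0.001], [0.998, 0.057, -0.0], [-0.0, 0.0, -1.0]]
wrist_force: [-2.2, -1.3, 2.3]
opening: 0.005
finger_force: 1.5
```

```bash
python3 -c "
from h import *
s=state();print(s['clock'],inj(s['ee_pos']),s['wrist_force'])"
```

```text
3.0667 [-82.24691277  -0.31062153  66.50642009] [-2.16710758 -1.33231611  2.28319368]
```

Call:
{"method": "servo_tool", "body": {
  "motion": [
    [0,0.15,0,0,0,0],
    [0,0.3,0,0,0,0],
    [0,0.4,0,0,0,0],
    [0,0.5,0,0,0,0],
    [0,0.6,0,0,0,0]
  ]
}}

```text
clock: 3.48
ee_pos: [0.467, -0.0336, 0.0662]
orientation: [[-0.056, 0.998, -0.0], [0.998, 0.056, 0.0], [0.0, -0.0, -1.0]]
wrist_force: [-2.2, 0.6, 2.0]
opening: 0.006
finger_force: 1.4
```

Call:
{"method": "servo_tool", "body": {
  "motion": [
    [0,0.1,0,0,0,0],
    [0,0.15,0,0,0,0],
    [0,0.2,0,0,0,0],
    [0,0.2,0,0,0,0],
    [0,0.2,0,0,0,0]
  ]
}}

```text
clock: 3.9
ee_pos: [0.4691, -0.0335, 0.0661]
orientation: [[-0.056, 0.998, 0.0], [0.998, 0.056, 0.0], [0.0, 0.0, -1.0]]
wrist_force: [-1.9, 0.3, 2.1]
opening: 0.007
finger_force: 1.0
```

Call:
{"method": "servo_tool", "body": {
  "motion": [
    [0,0.08,0,0,0,0],
    [0,0.16,0,0,0,0],
    [0,0.24,0,0,0,0],
    [0,0.3,0,0,0,0],
    [0,0.3,0,0,0,0]
  ]
}}

```text
clock: 4.32
ee_pos: [0.471, -0.0334, 0.0661]
orientation: [[-0.056, 0.998, -0.003], [0.998, 0.056, 0.0], [0.0, -0.003, -1.0]]
wrist_force: [-7.1, -1.8, 5.5]
opening: 0.003
finger_force: 4.4
```

```bash
python3 - <<'E'
from h import *
s=state();print(s['clock'],inj(s['ee_pos']),s['wrist_force'])
T=tool();p,d=cams.read_camera("wrist");np.save("pics/T2.npy",T);cv2.imwrite("pics/w2.png",p[:,:,::-1])
E
```

```text
4.3167 [-73.08286613  -0.16267767  66.09625595] [-7.06277001 -1.7959482   5.51556035]
```

View pics/w2.png

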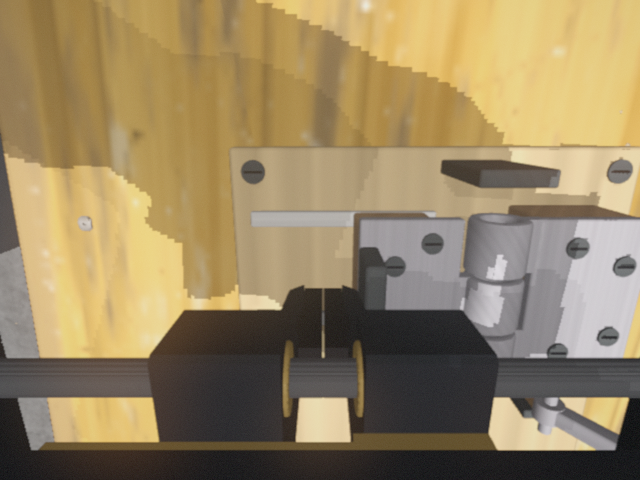

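The knuckles appear aligned at (497,245–330), and the force is rising. One firmer push to confirm.

Call:
{"method": "servo_tool", "body": {
  "motion": [
    [0,0.05,0,0,0,0],
    [0,0.1,0,0,0,0],
    [0,0.15,0,0,0,0],
    [0,0.15,0,0,0,0],
    [0,0.15,0,0,0,0]
  ]
}}

```text
clock: 4.78
ee_pos: [0.4712, -0.0333, 0.0661]
orientation: [[-0.057, 0.998, -0.006], [0.998, 0.057, 0.0], [0.001, -0.006, -1.0]]
wrist_force: [-14.8, -4.2, 11.5]
opening: 0.005
finger_force: 8.1
```

```bash
python3 - <<'E'
from h import *
s=state();print(s['clock'],inj(s['ee_pos']),s['wrist_force'],s["qpos"])
rod=(.5402,.2372);ry=79.2   # tool yaw along rod +y end
p0=J(-72,0,66)
plan([(J(-85,0,66),93.3),(J(-85,0,150),93.3),((rod[0],rod[1]-.02,.19),ry)],p=s["ee_pos"])
E
```

```text
4.7833 [-7.29647076e+01 -5.02836668e-02  6.60804995e+01] [-14.78998654  -4.15449207  11.46788981] [-18.39040647  27.7700674  101.05862298  -0.12437189  51.49793605
 -21.57176615]
[0.0, -1.2, 0.02] [-0.3, -0.0, -0.0]
-- [ 0.4591 -0.0339  0.066 ]
[-0.0, 0.0, -8.4] [-0.0, -0.0, 0.0]
-- [ 0.4591 -0.0339  0.15  ]
[12.3, 4.77, -2.0] [-0.0, 0.0, 7.0]
[12.79, 3.22, -2.0] [-0.0, 0.0, 7.0]
-- [0.5402 0.2172 0.19  ]
```

Call:
{"method": "servo_tool", "body": {
  "motion": [
    [0,-0.5,0,0,0,0],
    [0,-1.0,0,0,0,0],
    [0,-1.45,0,0,0,0],
    [0,-1.45,-3,0,0,0],
    [0,-1.45,-6,0,0,0]
  ]
}}

```text
clock: 5.2
ee_pos: [0.4583, -0.034, 0.126]
orientation: [[-0.056, 0.998, -0.003], [0.998, 0.056, 0.001], [0.001, -0.003, -1.0]]
wrist_force: [0.5, -0.9, -0.3]
opening: 0.006
finger_force: 0.0
```

Call:
{"method": "servo_tool", "body": {
  "motion": [
    [0,0,-2.4,0,0,0],
    [4,1.5,-3,0,0,2],
    [8,3,-3.6,0,0,4.5],
    [12.3,4.77,-4.4,0,0,7],
    [12.3,4.77,-4.4,0,0,7]
  ],
  "fingers": 139
}}

```text
clock: 5.62
ee_pos: [0.5012, 0.0956, 0.1713]
orientation: [[0.065, 0.998, 0.004], [0.998, -0.065, 0.001], [0.001, 0.003, -1.0]]
wrist_force: [-1.1, -0.8, -0.3]
opening: 0.357
finger_force: 0.0
```

Call:
{"method": "servo_tool", "body": {
  "motion": [
    [4,1,-0.6,0,0,2.5],
    [8,2,-1.3,0,0,5],
    [12.8,3.2,-2,0,0,7],
    [12.8,3.2,-2,0,0,7],
    [12.8,3.2,-2,0,0,7]
  ]
}}

```text
clock: 6.03
ee_pos: [0.5405, 0.2189, 0.1899]
orientation: [[0.183, 0.983, 0.001], [0.983, -0.183, 0.0], [0.0, 0.001, -1.0]]
wrist_force: [-0.2, -0.2, -0.5]
opening: 0.456
finger_force: 0.0
```

```bash
python3 - <<'E'
from h import *
s=state();print(s['clock'],s['ee_pos'],s["orientation"][:,0],s['wrist_force'],s["opening"])
T=tool();p,d=cams.read_camera("wrist");np.save("pics/T3.npy",T);np.save("pics/w3d.npy",d);cv2.imwrite("pics/w3.png",p[:,:,::-1])
print(proj("wrist",(.5402,.2372,.038),T))
E
```

```text
6.0333 [0.54049058 0.21888835 0.18988242] [1.83367217e-01 9.83044362e-01 4.95813433e-04] [-0.15539446 -0.15365592 -0.464442  ] 0.4562758696275775
(np.float64(317.6235207044478), np.float64(202.94095430183944))
```

View pics/w3.png

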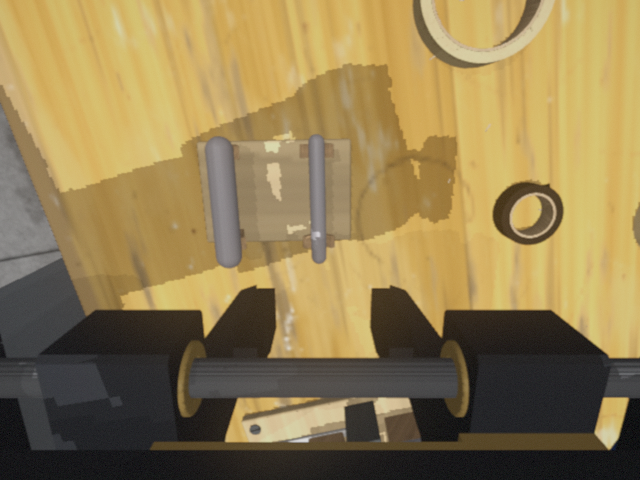

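The thin rod runs (316,135)–(319,263) and the thick one is at left. Compute the grasp.

```bash
python3 - <<'E'
from h import *
T=np.load("pics/T3.npy")
A,B_=[onz("wrist",*q,.038,T) for q in ((316.5,134.5),(319.5,263.5))]
m=(A+B_)/2;yaw=np.degrees(np.arctan2(*(A-B_)[1::-1]));print(A,B_,m,np.linalg.norm(A-B_),yaw)
m[2]=.034
plan([((m[0],m[1],.10),yaw),(m,yaw)])
E
```

```text
[0.54888094 0.28693808 0.038     ] [0.53244102 0.18862863 0.038     ] [0.54066098 0.23778336 0.038     ] 0.09967457091740335 80.50648564357972
[2.04, -0.31, 8.96] [-0.0, 0.0, -1.2]
-- [0.5407 0.2378 0.1   ]
[-0.0, -0.0, 6.6] [0.0, 0.0, 0.0]
-- [0.5407 0.2378 0.034 ]
```

Call:
{"method": "servo_tool", "body": {
  "motion": [
    [0.7,-0.1,3,0,0,-0.5],
    [1.4,-0.2,6,0,0,-1.2],
    [2.05,-0.3,9.0,0,0,-1.2],
    [2.05,-0.3,9.0,0,0,-1.2],
    [2.05,-0.3,9.0,0,0,-1.2]
  ]
}}

```text
clock: 6.5
ee_pos: [0.5406, 0.2361, 0.0996]
orientation: [[0.167, 0.986, -0.003], [0.986, -0.167, -0.001], [-0.001, -0.003, -1.0]]
wrist_force: [0.7, -0.3, 0.3]
opening: 0.458
finger_force: 0.0
```

Call:
{"method": "servo_tool", "body": {
  "motion": [
    [0,0,2.5,0,0,0],
    [0,0,4.5,0,0,0],
    [0,0,6.0,0,0,0],
    [0,0,6.6,0,0,0],
    [0,0,6.6,0,0,0]
  ]
}}

```text
clock: 6.92
ee_pos: [0.5415, 0.2367, 0.0348]
orientation: [[0.167, 0.986, 0.0], [0.986, -0.167, -0.0], [-0.0, 0.0, -1.0]]
wrist_force: [-0.2, -0.4, 0.5]
opening: 0.456
finger_force: 0.0
```

Call:
{"method": "servo_tool", "body": {
  "motion": [
    [0,0,0,0,0,0],
    [0,0,0,0,0,0],
    [0,0,0,0,0,0],
    [0,0,0,0,0,0],
    [0,0,0,0,0,0]
  ],
  "fingers": 255,
  "force": 25
}}

```text
clock: 7.33
ee_pos: [0.54, 0.2379, 0.0347]
orientation: [[0.166, 0.986, -0.002], [0.986, -0.166, 0.0], [-0.0, -0.002, -1.0]]
wrist_force: [-5.8, -0.7, 6.9]
opening: 0.126
finger_force: 25.0
```

```bash
python3 - <<'E'
from h import *
s=state();print(s['clock'],s['ee_pos'],s["orientation"][:,0],s['wrist_force'],s["opening"],s["finger_force"])
p0=np.array([.5407,.2378,.034])
y=80.5
plan([((p0[0],p0[1],.16),y),(J(0,-101,160),93.3)],p=p0,Rm=down(y))
E
```

```text
7.3333 [0.54002017 0.23793382 0.0347492 ] [ 1.66220695e-01  9.86088575e-01 -4.21573581e-05] [-5.84296878 -0.68182993  6.87895057] 0.12572861961027929 25.001707077026367
[0.0, 0.0, -12.6] [0.0, 0.0, 0.0]
-- [0.5407 0.2378 0.16  ]
[-18.05, 3.48, 0.0] [0.0, 0.0, -6.4]
[-18.33, 1.45, 0.0] [0.0, 0.0, -6.4]
-- [ 0.5498 -0.1298  0.16  ]
```

Call:
{"method": "servo_tool", "body": {
  "motion": [
    [0,0,-1.5,0,0,0],
    [0,0,-4.5,0,0,0],
    [0,0,-8,0,0,0],
    [0,0,-11,0,0,0],
    [0,0,-12.6,0,0,0]
  ]
}}

```text
clock: 7.75
ee_pos: [0.5418, 0.238, 0.1642]
orientation: [[0.166, 0.986, 0.005], [0.986, -0.166, 0.001], [0.002, 0.005, -1.0]]
wrist_force: [0.8, -0.2, -0.2]
opening: 0.125
finger_force: 25.0
```

Call:
{"method": "servo_tool", "body": {
  "motion": [
    [-2.5,0.5,0,0,0,-1],
    [-6,1.2,0,0,0,-2.5],
    [-10,2,0,0,0,-4],
    [-14,2.8,0,0,0,-5.5],
    [-18.05,3.5,0,0,0,-6.4]
  ]
}}

```text
clock: 8.17
ee_pos: [0.5453, 0.0523, 0.1605]
orientation: [[0.053, 0.999, 0.0], [0.999, -0.053, -0.0], [-0.0, 0.0, -1.0]]
wrist_force: [0.5, 0.3, -0.4]
opening: 0.124
finger_force: 25.0
```

Call:
{"method": "servo_tool", "body": {
  "motion": [
    [-4,0.3,0,0,0,-1.5],
    [-8,0.6,0,0,0,-3],
    [-12,0.9,0,0,0,-5],
    [-16,1.2,0,0,0,-6.4],
    [-18.35,1.45,0,0,0,-6.4]
  ]
}}

```text
clock: 8.58
ee_pos: [0.5495, -0.1339, 0.1604]
orientation: [[-0.055, 0.998, 0.0], [0.998, 0.055, -0.001], [-0.001, 0.0, -1.0]]
wrist_force: [-0.1, -0.4, 0.3]
opening: 0.129
finger_force: 25.0
```

Call:
{"method": "servo_tool", "body": {
  "motion": [
    [0,0,0,0,0,0],
    [0,0,0,0,0,0],
    [0,0,0,0,0,0],
    [0,0,0,0,0,0],
    [0,0,0,0,0,0]
  ]
}}

```text
clock: 9.0
ee_pos: [0.5499, -0.1289, 0.1603]
orientation: [[-0.058, 0.998, 0.0], [0.998, 0.058, 0.0], [0.0, 0.0, -1.0]]
wrist_force: [0.1, -0.7, -1.2]
opening: 0.126
finger_force: 25.0
```

```bash
python3 - <<'E'
from h import *
s=state();print(s['clock'],s['ee_pos'],inj(s['ee_pos']),s["orientation"][:,0],np.degrees(np.arctan2(*s["orientation"][1::-1,0])),s['wrist_force'],s["opening"],s["finger_force"])
T=tool();p,d=cams.read_camera("wrist");np.save("pics/T4.npy",T);np.save("pics/w4d.npy",d);cv2.imwrite("pics/w4.png",p[:,:,::-1])
for q in [(0,54,60),(0,25,60.5),(0,-25,60.5),(15,-36.5,51),(63,-36.5,51)]: print(q,np.round(proj("wrist",J(*q),T),1))
E
```

```text
9.0 [ 0.54989203 -0.12887011  0.16030291] [ 1.33337355e-01 -1.00043672e+02  1.60302910e+02] [-5.79666878e-02  9.98318511e-01  1.12928874e-04] 93.3231093751531 [ 0.10384481 -0.68541698 -1.16608814] 0.12606081342822756 24.997787475585938
(0, 54, 60) [322.3 -30.8]
(0, 25, 60.5) [322.3  29.5]
(0, -25, 60.5) [322.4 123.7]
(15, -36.5, 51) [346.4 143.2]
(63, -36.5, 51) [423.3 143.2]
```

View pics/w4.png

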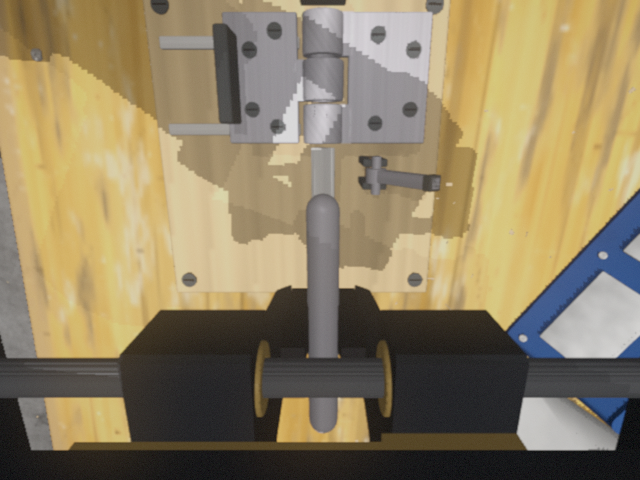

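The rod is gripped centrally and lies on column 323; the knuckles are at 304–342, matching the prediction. Lowering.

Call:
{"method": "servo_tool", "body": {
  "motion": [
    [0,0,2.5,0,0,0],
    [0,0,5.5,0,0,0],
    [0,0,8,0,0,0],
    [0,0,10,0,0,0],
    [0,0,11,0,0,0]
  ]
}}

```text
clock: 9.47
ee_pos: [0.549, -0.1291, 0.0479]
orientation: [[-0.057, 0.998, -0.003], [0.998, 0.057, 0.001], [0.002, -0.003, -1.0]]
wrist_force: [-0.3, -0.5, -1.2]
opening: 0.125
finger_force: 25.0
```

Call:
{"method": "servo_tool", "body": {
  "motion": [
    [0,0,0.1,0,0,0],
    [0,0,0.25,0,0,0],
    [0,0,0.4,0,0,0],
    [0,0,0.45,0,0,0],
    [0,0,0.45,0,0,0]
  ]
}}

```text
clock: 9.88
ee_pos: [0.5502, -0.1303, 0.0465]
orientation: [[-0.056, 0.998, 0.001], [0.998, 0.056, -0.001], [-0.001, 0.001, -1.0]]
wrist_force: [-0.0, -1.2, -0.5]
opening: 0.127
finger_force: 25.0
```

```bash
python3 - <<'E'
from h import *
s=state();print(s['clock'],inj(s['ee_pos']),s['wrist_force'],s['ft_torque'],s["opening"],s["finger_force"])
E
```

```text
9.8833 [   0.3863822  -101.47326932   46.48282151] [-0.00983252 -1.18325476 -0.49636778] [-0.11588411 -0.11647845 -0.02100026] 0.12685960479126218 24.997705221176147
```

Call:
{"method": "servo_tool", "body": {
  "motion": [
    [0,0,0.05,0,0,0],
    [0,0,0.1,0,0,0],
    [0,0,0.15,0,0,0],
    [0,0,0.15,0,0,0],
    [0,0,0.15,0,0,0]
  ]
}}

```text
clock: 10.3
ee_pos: [0.5499, -0.1302, 0.0444]
orientation: [[-0.056, 0.998, 0.0], [0.998, 0.056, -0.0], [-0.0, 0.0, -1.0]]
wrist_force: [-1.6, 0.3, 3.2]
opening: 0.124
finger_force: 25.0
```

Call:
{"method": "servo_tool", "body": {
  "motion": [
    [0,0,0,0,0,0],
    [0,0,0,0,0,0],
    [0,0,0,0,0,0],
    [0,0,0,0,0,0],
    [0,0,0,0,0,0]
  ],
  "fingers": 150
}}

```text
clock: 10.72
ee_pos: [0.5499, -0.1302, 0.0441]
orientation: [[-0.056, 0.998, -0.0], [0.998, 0.056, 0.0], [0.0, -0.0, -1.0]]
wrist_force: [-0.1, 0.3, -0.7]
opening: 0.414
finger_force: 0.0
```

Call:
{"method": "servo_tool", "body": {
  "motion": [
    [0,0,-1,0,0,0],
    [0,0,-3,0,0,0],
    [0,0,-5.5,0,0,0],
    [0,0,-8,0,0,0],
    [0,0,-10,0,0,0]
  ]
}}

```text
clock: 11.13
ee_pos: [0.5501, -0.1302, 0.1468]
orientation: [[-0.056, 0.998, 0.002], [0.998, 0.056, -0.001], [-0.001, 0.002, -1.0]]
wrist_force: [0.3, -0.0, 0.2]
opening: 0.41
finger_force: 0.0
```

Call:
{"method": "servo_tool", "body": {
  "motion": [
    [-2,0,0,0,0,0],
    [-5,0,0,0,0,0],
    [-7.5,0,0,0,0,0],
    [-8.4,0,0,0,0,0],
    [-8.4,0,0,0,0,0]
  ],
  "fingers": 255
}}

```text
clock: 11.55
ee_pos: [0.5545, -0.2157, 0.1445]
orientation: [[-0.054, 0.999, 0.0], [0.999, 0.054, -0.0], [-0.0, 0.0, -1.0]]
wrist_force: [0.4, 0.3, -0.4]
opening: 0.059
finger_force: 0.0
```

Call:
{"method": "servo_tool", "body": {
  "motion": [
    [0,0,0,0,0,0],
    [0,0,0,0,0,0],
    [0,0,0,0,0,0],
    [0,0,0,0,0,0],
    [0,0,0,0,0,0]
  ]
}}

```text
clock: 11.97
ee_pos: [0.5547, -0.2133, 0.1443]
orientation: [[-0.057, 0.998, -0.0], [0.998, 0.057, 0.0], [0.0, -0.0, -1.0]]
wrist_force: [-0.2, -0.0, 1.1]
opening: 0.008
finger_force: 0.0
```

```bash
python3 - <<'E'
from h import *
s=state();print(s['clock'],inj(s['ee_pos']),s['wrist_force'],s["opening"],s["qpos"])
T=tool();p,d=cams.read_camera("wrist");np.save("pics/T5.npy",T);np.save("pics/w5d.npy",d);cv2.imwrite("pics/w5.png",p[:,:,::-1])
for q in [(0,-36.5,60),(0,-51.5,48),(0,-151.5,48)]: print(q,np.round(proj("wrist",J(*q),T),1))
E
```

```text
11.9667 [ 3.77302591e-02 -1.84575904e+02  1.44278324e+02] [-0.19178831 -0.01662298  1.14935031] 0.00755531421959453 [-3.24378232e+01  3.14083775e+01  7.63616370e+01  4.98257991e-03
  7.22335512e+01 -3.57150578e+01]
(0, -36.5, 60) [322.2 -30. ]
(0, -51.5, 48) [322.3  11.2]
(0, -151.5, 48) [322.5 195.2]
```

View pics/w5.png

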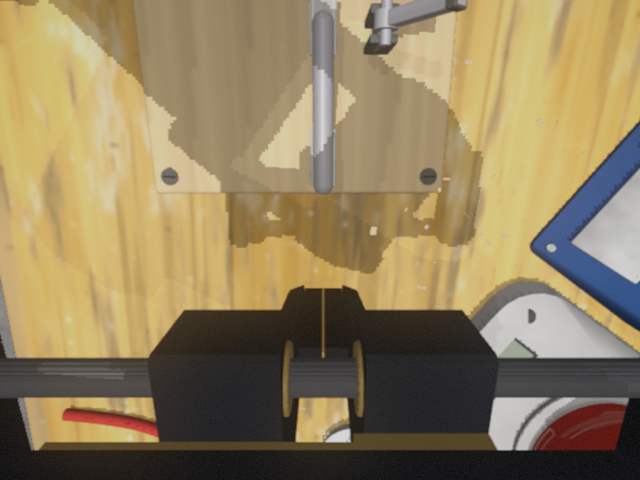

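The rod lies in the V at column 323, with its nose at (323,11) and tail at (323,193), as predicted. Next I check clearance to the scale and can at right.

```bash
python3 - <<'E'
from h import *
T=np.load("pics/T5.npy");d=np.load("pics/w5d.npy")
for u,v in [(515,290),(480,340),(530,420),(500,430),(600,400)]:
    o,r=ray("wrist",u,v,T);print(u,v,(o+r*d[v,u]).round(3))
E
```

```text
515 290 [ 0.704 -0.251  0.012]
480 340 [ 0.583 -0.179  0.215]
530 420 [ 0.718 -0.342  0.043]
500 430 [ 0.7   -0.357  0.038]
600 400 [ 0.764 -0.32   0.046]
```

Call:
{"method": "servo_tool", "body": {
  "motion": [
    [0,0,2.5,0,0,0],
    [0,0,5,0,0,0],
    [0,0,7.5,0,0,0],
    [0,0,8.65,0,0,0],
    [0,0,8.65,0,0,0]
  ]
}}

```text
clock: 12.43
ee_pos: [0.5535, -0.2131, 0.055]
orientation: [[-0.056, 0.998, -0.004], [0.998, 0.056, 0.003], [0.003, -0.004, -1.0]]
wrist_force: [-0.1, -0.0, 0.2]
opening: 0.005
finger_force: 0.0
```

Call:
{"method": "servo_tool", "body": {
  "motion": [
    [0.3,0,0,0,0,0],
    [0.6,0,0,0,0,0],
    [0.9,0,0,0,0,0],
    [1.2,0,0,0,0,0],
    [1.2,0,0,0,0,0]
  ]
}}

```text
clock: 12.85
ee_pos: [0.5541, -0.2014, 0.0584]
orientation: [[-0.057, 0.998, 0.001], [0.998, 0.057, -0.0], [-0.001, 0.001, -1.0]]
wrist_force: [0.1, 0.0, -0.3]
opening: 0.004
finger_force: 0.0
```

```bash
python3 - <<'E'
from h import *
s=state();print(s['clock'],inj(s['ee_pos']),s['wrist_force'],s["orientation"][:,2])
E
```

```text
12.85 [ 1.71220896e-01 -1.72710876e+02  5.84374121e+01] [ 0.13633651  0.03799936 -0.27124453] [ 9.38367139e-04 -4.82978276e-04 -9.99999443e-01]
```

Call:
{"method": "servo_tool", "body": {
  "motion": [
    [0,0,0.1,0,0,0],
    [0.3,0,0.1,0,0,0],
    [0.6,0,0.1,0,0,0],
    [0.9,0,0.1,0,0,0],
    [1.2,0,0.1,0,0,0]
  ]
}}

```text
clock: 13.27
ee_pos: [0.5532, -0.1897, 0.0566]
orientation: [[-0.056, 0.998, -0.0], [0.998, 0.056, 0.0], [0.0, -0.0, -1.0]]
wrist_force: [-0.9, -0.2, -0.5]
opening: 0.006
finger_force: 0.0
```

Call:
{"method": "servo_tool", "body": {
  "motion": [
    [0.3,0,0,0,0,0],
    [0.6,0,0,0,0,0],
    [0.9,0,0,0,0,0],
    [1.2,0,0,0,0,0],
    [1.5,0,0,0,0,0]
  ]
}}

```text
clock: 13.68
ee_pos: [0.5524, -0.1748, 0.0566]
orientation: [[-0.056, 0.998, -0.0], [0.998, 0.056, -0.0], [-0.0, -0.0, -1.0]]
wrist_force: [-0.4, -0.8, 0.1]
opening: 0.007
finger_force: 0.3
```

```bash
python3 - <<'E'
from h import *
s=state();print(s['clock'],inj(s['ee_pos']),s['wrist_force'],s["orientation"][:,2])
T=tool();p,d=cams.read_camera("wrist");np.save("pics/T6.npy",T);cv2.imwrite("pics/w6.png",p[:,:,::-1])
E
```

```text
13.6833 [-2.95064752e-02 -1.46080919e+02  5.66449591e+01] [-0.37877133 -0.79179339  0.12505134] [-1.55524049e-05 -3.29546531e-05 -9.99999999e-01]
```

View pics/w6.png

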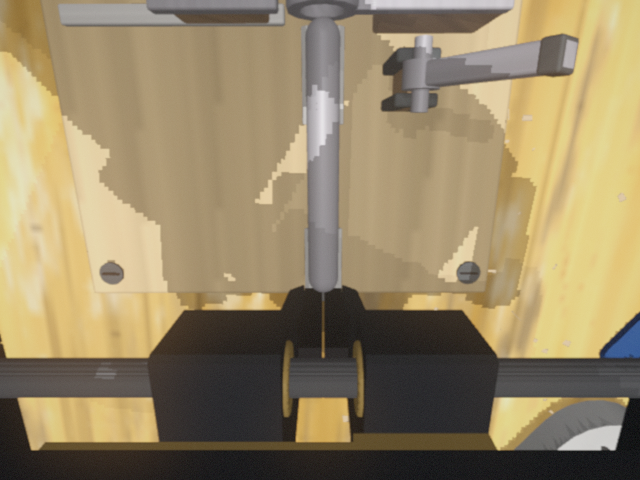

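The tail is against the fingers at (323,290), and the nose is at the first knuckle (323,20), centred. I raise slightly and push on.

Call:
{"method": "servo_tool", "body": {
  "motion": [
    [0.3,0,-0.04,0,0,0],
    [0.6,0,-0.07,0,0,0],
    [0.9,0,-0.07,0,0,0],
    [1.2,0,-0.07,0,0,0],
    [1.5,0,-0.07,0,0,0]
  ]
}}

```text
clock: 14.15
ee_pos: [0.5515, -0.1598, 0.0574]
orientation: [[-0.056, 0.998, 0.0], [0.998, 0.056, -0.0], [-0.0, 0.0, -1.0]]
wrist_force: [-0.3, -1.4, -1.4]
opening: 0.005
finger_force: 0.3
```

Call:
{"method": "servo_tool", "body": {
  "motion": [
    [0.3,0,0,0,0,0],
    [0.6,0,0,0,0,0],
    [0.9,0,0,0,0,0],
    [1.2,0,0,0,0,0],
    [1.5,0,0,0,0,0]
  ]
}}

```text
clock: 14.57
ee_pos: [0.5507, -0.1449, 0.0574]
orientation: [[-0.056, 0.998, 0.0], [0.998, 0.056, -0.0], [-0.0, 0.0, -1.0]]
wrist_force: [0.0, -0.2, 0.3]
opening: 0.006
finger_force: 0.3
```

```bash
python3 - <<'E'
from h import *
s=state();print(s['clock'],inj(s['ee_pos']),s['wrist_force'])
E
```

```text
14.5667 [ 2.28655898e-02 -1.16045269e+02  5.73648935e+01] [ 0.01310027 -0.18398464  0.2929902 ]
```

Call:
{"method": "servo_tool", "body": {
  "motion": [
    [0.3,0,0,0,0,0],
    [0.6,0,0,0,0,0],
    [0.9,0,0,0,0,0],
    [1.2,0,0,0,0,0],
    [1.5,0,0,0,0,0]
  ]
}}

```text
clock: 14.98
ee_pos: [0.5499, -0.1299, 0.0574]
orientation: [[-0.056, 0.998, 0.0], [0.998, 0.056, -0.0], [-0.0, 0.0, -1.0]]
wrist_force: [1.0, -0.5, -0.1]
opening: 0.005
finger_force: 0.4
```

Call:
{"method": "servo_tool", "body": {
  "motion": [
    [0.3,0,0,0,0,0],
    [0.6,0,0,0,0,0],
    [0.9,0,0,0,0,0],
    [1.2,0,0,0,0,0],
    [1.5,0,0,0,0,0]
  ]
}}

```text
clock: 15.4
ee_pos: [0.549, -0.1149, 0.0574]
orientation: [[-0.056, 0.998, 0.0], [0.998, 0.056, -0.0], [-0.0, 0.0, -1.0]]
wrist_force: [-0.0, -1.8, 0.3]
opening: 0.01
finger_force: 0.6
```

Call:
{"method": "servo_tool", "body": {
  "motion": [
    [0.3,0,0,0,0,0],
    [0.6,0,0,0,0,0],
    [0.9,0,0,0,0,0],
    [1.2,0,0,0,0,0],
    [1.5,0,0,0,0,0]
  ]
}}

```text
clock: 15.82
ee_pos: [0.5482, -0.1, 0.0574]
orientation: [[-0.056, 0.998, 0.0], [0.998, 0.056, -0.0], [-0.0, 0.0, -1.0]]
wrist_force: [-0.5, -2.0, 1.3]
opening: 0.008
finger_force: 0.7
```

```bash
python3 - <<'E'
from h import *
s=state();print(s['clock'],inj(s['ee_pos']),s['wrist_force'])
E
```

```text
15.8167 [  0.10470307 -71.1199238   57.41335292] [-0.465499   -2.02210046  1.2527287 ]
```

Call:
{"method": "servo_tool", "body": {
  "motion": [
    [0.2,0,0,0,0,0],
    [0.4,0,0,0,0,0],
    [0.6,0,0,0,0,0],
    [0.8,0,0,0,0,0],
    [1.0,0,0,0,0,0]
  ]
}}

```text
clock: 16.23
ee_pos: [0.5475, -0.09, 0.0573]
orientation: [[-0.056, 0.998, -0.0], [0.998, 0.056, 0.0], [0.0, -0.0, -1.0]]
wrist_force: [0.0, -1.2, 0.8]
opening: 0.006
finger_force: 0.5
```

Call:
{"method": "servo_tool", "body": {
  "motion": [
    [0.05,0,0,0,0,0],
    [0.1,0,0,0,0,0],
    [0.15,0,0,0,0,0],
    [0.2,0,0,0,0,0],
    [0.25,0,0,0,0,0]
  ]
}}

```text
clock: 16.65
ee_pos: [0.5474, -0.0877, 0.0573]
orientation: [[-0.056, 0.998, -0.0], [0.998, 0.056, 0.0], [0.0, -0.0, -1.0]]
wrist_force: [-1.4, -0.4, 0.2]
opening: 0.007
finger_force: 0.4
```

Call:
{"method": "servo_tool", "body": {
  "motion": [
    [0.05,0,0,0,0,0],
    [0.1,0,0,0,0,0],
    [0.15,0,0,0,0,0],
    [0.15,0,0,0,0,0],
    [0.15,0,0,0,0,0]
  ]
}}

```text
clock: 17.07
ee_pos: [0.5474, -0.0863, 0.0573]
orientation: [[-0.056, 0.998, -0.0], [0.998, 0.056, -0.0], [-0.0, -0.0, -1.0]]
wrist_force: [0.5, -1.1, -0.5]
opening: 0.004
finger_force: 0.6
```

```bash
python3 - <<'E'
from h import *
s=state();print(s['clock'],inj(s['ee_pos']),s['wrist_force'])
E
```

```text
17.0667 [  0.08391741 -57.37016977  57.33726287] [ 0.54373835 -1.09385203 -0.4603625 ]
```

Call:
{"method": "servo_tool", "body": {
  "motion": [
    [0.04,0,0,0,0,0],
    [0.08,0,0,0,0,0],
    [0.12,0,0,0,0,0],
    [0.15,0,0,0,0,0],
    [0.15,0,0,0,0,0]
  ]
}}

```text
clock: 17.48
ee_pos: [0.5476, -0.0855, 0.0575]
orientation: [[-0.056, 0.998, 0.001], [0.998, 0.056, -0.002], [-0.002, 0.001, -1.0]]
wrist_force: [-1.4, -6.6, 0.6]
opening: 0.005
finger_force: 3.2
```

Call:
{"method": "servo_tool", "body": {
  "motion": [
    [0.05,0,0,0,0,0],
    [0.1,0,0,0,0,0],
    [0.1,0,0,0,0,0],
    [0.1,0,0,0,0,0],
    [0.1,0,0,0,0,0]
  ]
}}

```text
clock: 17.9
ee_pos: [0.5477, -0.0853, 0.0577]
orientation: [[-0.056, 0.998, 0.001], [0.998, 0.056, -0.003], [-0.003, 0.001, -1.0]]
wrist_force: [-1.0, -9.6, 0.9]
opening: 0.006
finger_force: 4.9
```

```bash
python3 - <<'E'
from h import *
s=state();print(s['clock'],inj(s['ee_pos']),s['wrist_force'],s['qpos'])
E
```

```text
17.9 [  0.48957805 -56.37273016  57.68792233] [-1.02007455 -9.5573492   0.87458186] [-21.03194015  34.30369062  88.59406507  -0.14189876  56.97321587
 -24.17850833]
```

Call:
{"method": "servo_tool", "body": {
  "motion": [
    [-0.5,0,0,0,0,0],
    [-1.5,0,0,0,0,0],
    [-2.5,0,0,0,0,0],
    [-2.5,0,-2.5,0,0,0],
    [-2.5,0,-6,0,0,0]
  ]
}}

```text
clock: 18.32
ee_pos: [0.5474, -0.1093, 0.1156]
orientation: [[-0.055, 0.998, -0.006], [0.998, 0.055, 0.003], [0.003, -0.006, -1.0]]
wrist_force: [0.7, 0.4, 0.5]
opening: 0.007
finger_force: 0.0
```

Call:
{"method": "servo_tool", "body": {
  "motion": [
    [0,0,-2,0,0,0],
    [0,0,-3,0,0,0],
    [0,0,-3,0,0,0],
    [0,0,-3,0,0,0],
    [0,0,-3,0,0,0]
  ]
}}

```text
clock: 18.73
ee_pos: [0.548, -0.1086, 0.1457]
orientation: [[-0.056, 0.998, -0.003], [0.998, 0.056, 0.001], [0.001, -0.002, -1.0]]
wrist_force: [0.4, -0.6, -0.8]
opening: 0.004
finger_force: 0.0
```

```bash
python3 - <<'E'
from h import *
d=np.load("pics/top0.npy")
for u,v in [(345,150),(345,162),(345,170),(340,175),(380,190),(385,205),(325,182),(350,165)]:
    o,r=ray("top",u,v);print(u,v,(o+r*d[v,u]).round(3))
s=state();print(s['clock'],inj(s['ee_pos']))
T=tool();p,_=cams.read_camera("wrist");cv2.imwrite("pics/w7.png",p[:,:,::-1])
print(proj("wrist",J(0,-49.5,48),T))
plan([(J(92,-58,148),93.3),(J(92,-58,86),93.3)])
E
```

```text
345 150 [ 0.785 -0.104  0.342]
345 162 [ 0.872 -0.124  0.065]
345 170 [ 0.848 -0.122  0.058]
340 175 [ 0.836 -0.106  0.048]
380 190 [ 0.778 -0.227  0.048]
385 205 [ 0.743 -0.245  0.002]
325 182 [ 0.215 -0.004  1.578]
350 165 [ 0.86  -0.138  0.068]
18.7333 [ -0.54227228 -79.69491098 145.7468311 ]
(np.float64(323.8246404614088), np.float64(199.56504692150173))
[2.18, 9.25, -0.25] [-0.2, -0.1, -0.1]
-- [ 0.6392 -0.0816  0.148 ]
[-0.0, 0.0, 6.2] [-0.0, -0.0, 0.0]
-- [ 0.6392 -0.0816  0.086 ]
```

View pics/w7.png

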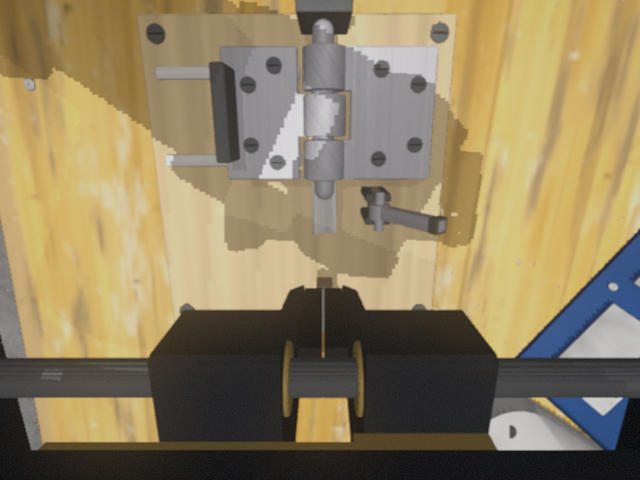

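The rod passes through all three knuckles, its nose is on the stop at (323,30) and its tail is at (323,198) as predicted. The keeper is open at (380–440,215). Next, push the keeper over.

Call:
{"method": "servo_tool", "body": {
  "motion": [
    [0.7,2.5,-0.25,0,0,0],
    [1.4,5,-0.25,0,0,0],
    [2.2,7.5,-0.25,0,0,0],
    [2.2,9.2,-0.25,0,0,0],
    [2.2,9.2,-0.25,0,0,0]
  ]
}}

```text
clock: 19.2
ee_pos: [0.641, -0.0809, 0.1478]
orientation: [[-0.058, 0.998, -0.001], [0.998, 0.058, 0.001], [0.001, -0.001, -1.0]]
wrist_force: [-0.4, -0.0, -0.5]
opening: 0.001
finger_force: 0.0
```

Call:
{"method": "servo_tool", "body": {
  "motion": [
    [0,0,2,0,0,0],
    [0,0,4,0,0,0],
    [0,0,5.7,0,0,0],
    [0,0,6.2,0,0,0],
    [0,0,6.2,0,0,0]
  ]
}}

```text
clock: 19.62
ee_pos: [0.6379, -0.0816, 0.086]
orientation: [[-0.056, 0.998, -0.004], [0.998, 0.056, 0.001], [0.001, -0.004, -1.0]]
wrist_force: [0.9, -0.4, 0.1]
opening: 0.003
finger_force: 0.0
```

Call:
{"method": "servo_tool", "body": {
  "motion": [
    [0,-0.4,0,0,0,0],
    [0,-0.8,0,0,0,0],
    [0,-1.2,0,0,0,0],
    [0,-1.6,0,0,0,0],
    [0,-2.0,0,0,0,0]
  ]
}}

```text
clock: 20.03
ee_pos: [0.6191, -0.0828, 0.0887]
orientation: [[-0.056, 0.998, 0.002], [0.998, 0.056, -0.0], [-0.001, 0.001, -1.0]]
wrist_force: [0.2, -0.1, 0.4]
opening: 0.003
finger_force: 0.3
```

Call:
{"method": "servo_tool", "body": {
  "motion": [
    [0,-0.3,0,0,0,0],
    [0,-0.6,0,0,0,0],
    [0,-0.9,0,0,0,0],
    [0,-1.2,0,0,0,0],
    [0,-1.5,0,0,0,0]
  ]
}}

```text
clock: 20.45
ee_pos: [0.604, -0.0835, 0.0878]
orientation: [[-0.056, 0.998, -0.0], [0.998, 0.056, 0.0], [0.0, -0.0, -1.0]]
wrist_force: [0.7, -0.2, 0.6]
opening: 0.004
finger_force: 0.1
```

```bash
python3 - <<'E'
from h import *
s=state();print(s['clock'],inj(s['ee_pos']),s['wrist_force'])
E
```

```text
20.45 [ 56.75771325 -57.89327254  87.77356991] [ 0.66778638 -0.22610465  0.61572886]
```

Call:
{"method": "servo_tool", "body": {
  "motion": [
    [0,-0.3,0,0,0,0],
    [0,-0.6,0,0,0,0],
    [0,-0.9,0,0,0,0],
    [0,-1.2,0,0,0,0],
    [0,-1.4,0,0,0,0]
  ]
}}

```text
clock: 20.87
ee_pos: [0.59, -0.0843, 0.0878]
orientation: [[-0.056, 0.998, -0.0], [0.998, 0.056, 0.0], [0.0, -0.0, -1.0]]
wrist_force: [1.0, -0.4, 0.1]
opening: 0.008
finger_force: 0.0
```

Call:
{"method": "servo_tool", "body": {
  "motion": [
    [0,0,0,0,0,0],
    [0,0,0,0,0,0],
    [0,0,0,0,0,0],
    [0,0,0,0,0,0],
    [0,0,0,0,0,0]
  ]
}}

```text
clock: 21.28
ee_pos: [0.5904, -0.0843, 0.0878]
orientation: [[-0.056, 0.998, 0.0], [0.998, 0.056, 0.0], [0.0, 0.0, -1.0]]
wrist_force: [0.2, -0.0, 0.1]
opening: 0.004
finger_force: 0.0
```

Call:
{"method": "servo_tool", "body": {
  "motion": [
    [0,0.7,0,0,0,0],
    [0,1.4,0,0,0,0],
    [0,2,-1,0,0,0],
    [0,2,-4,0,0,0],
    [0,2,-7,0,0,0]
  ]
}}

```text
clock: 21.7
ee_pos: [0.6107, -0.083, 0.1577]
orientation: [[-0.056, 0.998, -0.002], [0.998, 0.056, 0.001], [0.001, -0.002, -1.0]]
wrist_force: [0.8, 0.3, 0.2]
opening: 0.007
finger_force: 0.0
```

Call:
{"method": "servo_tool", "body": {
  "motion": [
    [-3,0,-1,0,0,0],
    [-4,-2,-1,0,0,0],
    [-4,-5,-1,0,0,0],
    [-4,-5,-1,0,0,0],
    [-4,-5,-1,0,0,0]
  ]
}}

```text
clock: 22.12
ee_pos: [0.5626, -0.1262, 0.1682]
orientation: [[-0.055, 0.998, 0.0], [0.998, 0.055, 0.0], [0.0, 0.0, -1.0]]
wrist_force: [0.8, -1.1, -0.3]
opening: 0.002
finger_force: 0.0
```

```bash
python3 - <<'E'
from h import *
s=state();print(s['clock'],inj(s['ee_pos']),s['wrist_force'])
T=tool();p,_=cams.read_camera("wrist");cv2.imwrite("pics/w8.png",p[:,:,::-1])
for q in [(0,-49.5,48),(-13,-56.5,54),(34,-56.5,54),(-58,0,75)]:print(q,np.round(proj("wrist",J(*q),T)))
E
```

```text
22.1167 [ 12.94677512 -98.05870601 168.21977802] [ 0.80360614 -1.05575437 -0.3095114 ]
(0, -49.5, 48) [303. 166.]
(-13, -56.5, 54) [283. 178.]
(34, -56.5, 54) [355. 178.]
(-58, 0, 75) [195.  81.]
```

View pics/w8.png

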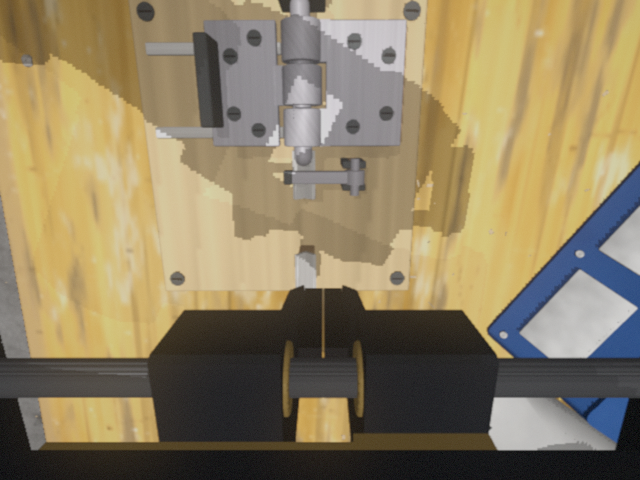

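The keeper is down across the trough at (285–360,178), behind the tail at (303,160). The slide is home, the rod is seated and the gripper is clear. Handing in.

```bash
python3 -c "
from rig import ctrl
print(ctrl.finish_job())"
```

```text
the job is handed in; nothing more can be done
None
```

The hinge is together and handed in at about 22 s: the sliding leaf is fully home, the thin rod runs through all three knuckles to the end stop, and the keeper is down behind its tail. The thick rod and the other bench items were not touched.

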